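# Roll a vial home in the reading tray

## Robot

A 6-joint arm with a two-finger parallel gripper is mounted at the origin on a cart in front of the work surface, level with it; the furniture and walls round the work are solid. World frame = base frame: x ahead of the robot, y to its left, z up, the work surface at z = 0. Lengths are in m, angles in rad, forces in N, time in s.
With the tool pointing down it reaches from about 0.3 to 0.775 m from the base axis. Payload 14.6 kg.
Tool frame: the origin (TCP) lies midway between the tips of the shut fingers; the grasp point (between the pads) lies 19 mm behind it (grasp_offset is the distance from the TCP to the grasp point, in m); z points along the fingers, y is the line along which they close (so a half turn about z gives the same grasp; the last joint's range is limited). The gripper opens to 94 mm and grips with 3 to 60 N. Pads are 16 mm wide; open, the fingers measure 119 mm over their backs; the gripper's body (75 mm by 177 mm) begins 78 mm behind the grasp point.
Start: joints at [-1.352, 0.3, 1.521, -0, 1.321, -0.067], TCP at [0.155, -0.528, 0.205] pointing down, gripper open.
Joint ranges: [-3.03, 3.03], [-0.79, 2.21], [0.23, 2.52], [-1.04, 4.18], [0, 3.07], [-2.55, 2.55]. Speed limits (rad/s): [2.22, 2.22, 2.57, 3.14, 3.14, 3.14].

## Interface

Orientations are given as [roll, pitch, yaw] about the fixed x, y, z axes, in that order (R = Rz(yaw) Ry(pitch) Rx(roll)).
In Python, from station import * gives the robot as it stands. The module is installed in compiled form; this text tells all that it offers.
- The arm moves only by the tool send_rows, never from a script. Its argument "rows" is a list of rows, each an object of numbers: "dx", "dy", "dz": the shift along the tool's x, y, z in mm; "roll": the turn about the tool's z in degrees; "jaw": the closure, from -1 (fully open) to 1 (shut). In form: [{"dx": .., "dy": .., "dz": .., "roll": .., "jaw": ..}, ...]. A call has 1 to 12 rows; each row shifts and turns the commanded pose from where the row before left it, along the tool's axes as they then stand; what a row does not reach is not made up. A row lasts 1/12 s, in which the tool goes at most 41.7 mm and 7.16 degrees, less where a joint would pass 70% of its speed; a pose out of reach is approached as far as the arm can. A call is refused whole if a number of a shift passes 41.7 or a number of a turn 7.16, either way. A call with a gripper value outside its range is refused whole. The fingers move at their own pace and stop on an object; "force" is the grip in N (left out, the last holds). Time passes only in rows, so rows that do not move let the fingers close. It gives the time, the measured TCP pose, the force, the opening and the grip force at its end, in the units of the state.
- get_obs(): the state, without advancing time (a new reading comes with each control period).
- camera(name): name is "side" or "top"; returns a dict with "frame" (384x512x3 uint8, red, green, blue), "z_map" (384x512 float32, m along the optical axis (not along the pixel's ray), 0 where there is no reading), "camera_matrix" (3x3 intrinsics, pixels), "rvec" (rotation vector, rad) and "tvec" (3), from world to camera coordinates, as OpenCV has them. Camera axes: x right, y down, z forward; pixel columns grow to the right and rows downward; lengths in m; the calibration is good to about 2 mm. A picture is of the moment at which its call begins.
- hand_in(): hands the job in; it is judged then, once.
The state is a dict: "time_s": time; "qpos": joint angles; "joint_vel": joint speeds; "tau": joint torques, N m; "ee_pos": TCP position; "eef_rot": TCP orientation; "force": force on the tool from outside, world axes, zero at the start; "moment": the same for the moment, N m; "grip_width": finger opening in m; "grip_force": force on a finger pad.
Only numpy, scipy, OpenCV 4.12 (cv2) and the standard library are available. Lean on these libraries where they do the work, as an engineer would, in place of code of your own. Each camera call takes 0.05 s, during which the arm holds its last target. There are 200 camera calls.

## Task

The glass vial lies across the lane of the white reading tray. Without lifting it, roll it over the low crest and on through the hollow until its side meets the sprung steel plate, and hold it against the plate with a light but definite press of about 6 N for about a second, without ramming the plate. Then let it roll gently back so that it comes to rest square in the hollow, at the reading mark, and leave the things standing round the tray where they are.

Things in the scene. Friction and masses are not known exactly. Their poses are not given: they have to be found in the camera images.
- tray: White reading tray, fixed, 248 mm long, 94 mm wide. Origin on the worktop under its lane; +x along the lane to the steel plate, +y across it to the left, z up. Side walls: inner faces y = +-42 mm, tops z = 18 mm, x = -100 to 128 mm. Lane floor: flat, z = 6 mm, from the open end x = -100 to -30 mm; then ramp, crest and hollow. Grey housing x = 114 to 148 mm, 44 mm high.
- tray_crest (a point): Top of the low crest in the lane, mid-width: tray x = 20 mm, z = 9.5 mm (black tick on each wall). The ramp rises to it from x = -30 mm. Axes as the tray's.
- tray_mark (a point): Reading mark: floor of the shallow hollow, mid-width: tray x = 45 mm, z = 6 mm (dark tick on each wall). From the crest the floor falls to it at 8 degrees, beyond it rises at 4 degrees under and past the plate, so a vial let go between crest and plate rolls into the hollow by itself and settles there. Axes as the tray's.
- plate_line (a point): Not the plate itself: tray x = 73.5 mm, z = 26 mm, mid-width. The plate (steel, 76 mm wide, z = 15 to 37 mm, across the lane) has its free face up to 7 mm before or beyond this point: the grey stop block behind it (top z = 38 mm, screw to 44 mm) is clamped elsewhere each time, which is not measured: feel for it. The plate gives 4 N per mm and bottoms at 3.5 mm (14 N).
- vial_mid (a point): Middle of the round body of the glass vial, on its axis. White label, blue base band, 33 mm in diameter, 70 mm long (body 62 mm, then a white cap 23 mm wide at the -y end), about 50 g, lying across the lane on the flat floor, 50 to 75 mm before the tray's origin. z = vial's axis, along tray -y when square; x, y turn as it rolls. Slippery (friction about 0.3); rolls easily, slows slowly.
- vial: The same vial; the origin is the centre of its flat base, 31 mm from vial_mid; z axis along the vial towards the cap.
- small_vial: Bystander: small glass vial standing upright, 22 mm in diameter, 45 mm tall, to the right of the tray; origin centre of its underside.
- jar: Bystander: small jar with a lid, 40 mm in diameter, 51 mm tall, to the left of the tray; origin centre of its underside.
- dropper: Bystander: plastic dropper bottle standing upright, 21 mm in diameter, 62 mm tall, to the left of the tray; origin centre of its underside.

How it is judged:
On the way, in this order (a step that is already met when the one before it is completed fails the run):
1. the vial has rolled over the crest (x of vial_mid in the frame of tray above 0.022 m).
2. the vial, beyond the mark, is held against the plate with 3 to 9 N for 0.5 s, pushed from its side (fingers low behind it, not on top) (x of vial_mid in the frame of tray above 0.0475 m and contact force between vial and tray between 3 and 9 N and contact force between the fingers and vial above 2 N and z of the grasp point in the frame of tray below 0.056 m), for 0.5 s.
At the end, for the whole second after the job is handed in: the vial lies still in the hollow (its middle within about 5 mm of the mark along the lane: tray x 40 to 51 mm), down on the floor, its axis square across the lane to within 0.12 rad (x of vial_mid in the frame of tray between 0.04 and 0.051 m and z of vial_mid in the frame of tray below 0.027 m and angle between the z axis of vial_mid and the y axis of tray, either way round below 0.12 rad and linear speed of vial below 0.01 m/s); the robot touches nothing.
It fails at once if the vial is lifted off the lane (its middle more than 40 mm above the worktop) (z of vial_mid in the frame of tray above 0.04 m).
It fails at once if the vial is pressed with more than 13 N, by the fingers or against the tray and its plate (contact force between vial and tray above 13 N or contact force between the fingers and vial above 13 N).
It fails at once if the robot pushes the tray or plate with more than 15 N (contact force between any of the fingers, the arm and tray above 15 N).
It fails at once if a bystander is moved more than 20 mm (distance of any of small_vial, jar, dropper from where it was at the start of the episode above 0.02 m).
It also fails if it takes over 56 s, if anything falls off the work surface, if the arm or the gripper's body presses on something with over 40 N, if the wrist force passes 120 N, or if a joint passes its speed limit or range.

## Working session

There is one attempt and no reset: what is moved stays moved. The work goes in short steps, Python scripts to look and compute and a tool call to move; the robot and the scene stay as the last step left them, time stands still between calls to the robot, and variables do not carry over. Pictures are saved under pics/ and viewed, at most 10 in all, crops included, and the job is handed in when it is done.

Besides the shell and the picture viewer there is one more tool, called in YAML: its name, and indented under it one key for each argument. send_rows: Moves the arm, as the interface text tells. Its arguments: {"type":"object","properties":{"rows":{"type":"array"},"force":{"type":"number"}},"required":["rows"]}

```bash
mkdir -p pics; python3 - <<'E'
from station import *
import cv2,numpy as np
o=get_obs(); print({k:np.round(v,3).tolist() for k,v in o.items()})
ims=[]
for n in("top","side"):
    c=camera(n); np.savez(n+".npz",**c); cv2.imwrite(f"pics/{n}0.png",c["frame"][:,:,::-1])
    R=cv2.Rodrigues(c["rvec"])[0]; print(n,-R.T@np.ravel(c["tvec"]),R[2],c["camera_matrix"][0])
E
```

```text
{'time_s': 0.0, 'qpos': [-1.352, 0.3, 1.522, -0.0, 1.321, -0.067], 'joint_vel': [-0.001, -0.0, 0.001, -0.0, -0.0, -0.001], 'tau': [-0.003, -53.181, -35.273, 0.071, 0.024, -0.0], 'ee_pos': [0.155, -0.527, 0.205], 'eef_rot': [-3.14, -0.0, 0.286], 'force': [0.494, 0.456, -0.166], 'moment': [0.01, 0.043, -0.01], 'grip_force': 0.0, 'grip_width': 0.094}
top [0.43584156 0.34773871 0.91713362] [ 0.10456508  0.02505555 -0.99420238] [367.14333509   0.         260.65266636]
side [0.11499791 1.02049995 0.39870904] [ 0.47861897 -0.77558758 -0.41156747] [455.58329454   0.         256.73410932]
```

View pics/top0.png

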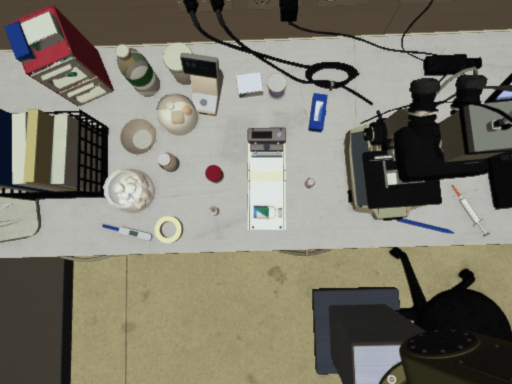

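View pics/side0.png

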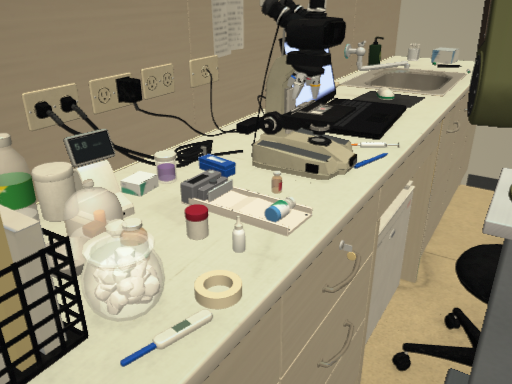

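The top view shows the tray at columns 247–286, rows 128–230, with its plate end up (world +x). The vial is at about (267,212), the jar at (214,173), the dropper at (214,211) and the small vial at (310,183). The side view agrees.

```bash
cat >h.py <<'E'
import numpy as np,cv2
def load(n): return dict(np.load(n+".npz"))
def ray(c,uv,z):
    R=cv2.Rodrigues(c["rvec"])[0]; C=-R.T@np.ravel(c["tvec"]); K=c["camera_matrix"]
    uv=np.atleast_2d(np.array(uv,float)); d=(np.linalg.inv(K)@np.c_[uv,np.ones(len(uv))].T).T@R
    return C+d*((z-C[2])/d[:,2])[:,None]
def pts(c):
    v,u=np.mgrid[:384,:512]; K=c["camera_matrix"]; Z=c["z_map"]
    P=np.stack([(u-K[0,2])/K[0,0]*Z,(v-K[1,2])/K[1,1]*Z,Z],-1)
    R=cv2.Rodrigues(c["rvec"])[0]; return (P-np.ravel(c["tvec"]))@R
def proj(c,p): return cv2.projectPoints(np.atleast_2d(p).astype(float),c["rvec"],c["tvec"],c["camera_matrix"],None)[0][:,0]
E
python3 - <<'E'
from h import *
c=load("top"); im=c["frame"][115:240,195:330]
P=pts(c)
print(np.round(P[215,225:235,2],3),np.round(P[180:240:6,249]*1000), np.round(P[132,266]*1000),np.round(P[212,267]*1000))
cv2.imwrite("pics/crop0.png",cv2.resize(im[:,:,::-1],None,fx=4.8,fy=4.8,interpolation=cv2.INTER_CUBIC))
# white tray mask
hsv=cv2.cvtColor(c["frame"],cv2.COLOR_RGB2HSV)
m=((hsv[...,2]>235)).astype(np.uint8); m[:,:235]=0;m[:,300:]=0;m[:150]=0;m[240:]=0
k=cv2.findContours(m,0,2)[0]; k=max(k,key=cv2.contourArea)
print(cv2.minAreaRect(k),cv2.boxPoints(cv2.minAreaRect(k)))
b=cv2.boxPoints(cv2.minAreaRect(k)); w=ray(c,b,.018); print(np.round(w*1000),np.linalg.norm(w-np.roll(w,1,0),axis=1))
E
```

```text
[-0.001  0.003 -0.001  0.     0.    -0.001  0.     0.002 -0.     0.001] [[552. 399.  18.]
 [537. 399.  16.]
 [522. 399.  20.]
 [508. 400.  17.]
 [493. 400.  18.]
 [478. 401.  18.]
 [463. 401.  17.]
 [449. 402.  13.]
 [434. 402.  12.]
 [419. 403.   0.]] [665. 353.  43.] [471. 356.  40.]Traceback (most recent call last):
  File "<stdin>", line 9, in <module>
ValueError: max() iterable argument is empty
```

View pics/crop0.png

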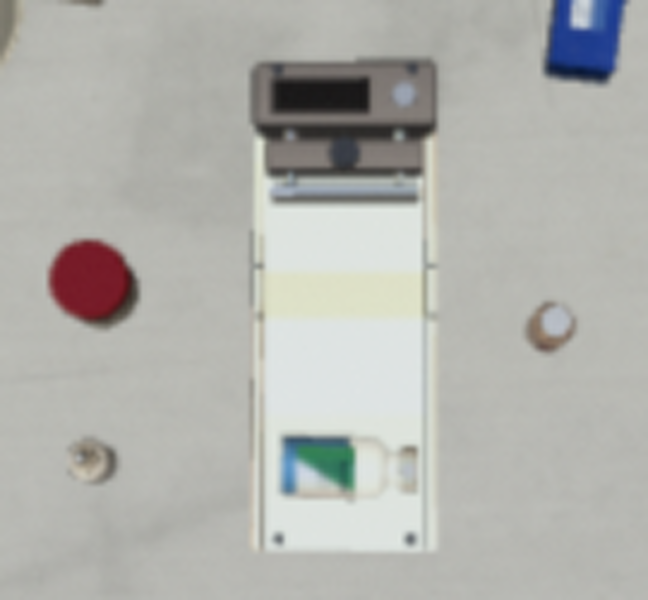

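The crop shows the crest ticks at crop row 317, the mark ticks at 267 and the open end at 550. The walls run over columns 252–437, the plate is at about row 190–200, and the vial spans columns 281–417 around row 467.

```bash
python3 - <<'E'
from h import *
c=load("top")
f=lambda u,v,z: ray(c,(np.array([u,v])+.5)/4.8+[195,115]-.5,z)[0]*1000
for n,a in dict(endL=(252,550,.018),endR=(437,550,.018),crL=(256,317,.018),crR=(431,317,.018),mkL=(256,267,.018),mkR=(431,267,.018),houL=(252,130,.044),houR=(436,130,.044),houTL=(252,66,.044),houTR=(436,66,.044),plateTopL=(271,185,.037),plateTopR=(418,185,.037),plLo=(345,200,.037),vbase=(281,467,.0225),vcap=(417,467,.0225),vlo=(320,497,.0225),vhi=(320,436,.0225),jar=(90,280,.051),drop=(88,455,.062),sv=(557,322,.045)).items(): print(n,np.round(f(*a),1))
P=pts(c)
for u in (262,267,272): print([tuple(np.round(P[v,u]*1000).astype(int)) for v in range(143,162)])
# vial points
Q=P[200:222,250:285].reshape(-1,3); q=Q[(Q[:,2]>.028)]; print(len(q),q.mean(0),q.min(0),q.max(0)); 
l=np.polyfit(q[:,1],q[:,0],1); print("dx/dy",l)
E
```

```text
endL [431.4 406.3  18. ]
endR [428.7 312.6  18. ]
crL [550.5 401.3  18. ]
crR [547.6 311.3  18. ]
mkL [576.5 400.6  18. ]
mkR [573.5 310.4  18. ]
houL [642.5 399.3  44. ]
houR [639.2 306.5  44. ]
houTL [675.6 398.5  44. ]
houTR [672.1 305.3  44. ]
plateTopL [615.3 390.8  37. ]
plateTopR [612.7 316.3  37. ]
plLo [606.3 353.5  37. ]
vbase [472.8 390.2  22.5]
vcap [470.7 321.3  22.5]
vlo [457.1 370.9  22.5]
vhi [487.9 370.   22.5]
jar [567.6 481.6  51. ]
drop [479.9 482.2  62. ]
sv [539.7 250.1  45. ]
[(np.int64(644), np.int64(364), np.int64(19)), (np.int64(637), np.int64(363), np.int64(36)), (np.int64(634), np.int64(364), np.int64(38)), (np.int64(631), np.int64(364), np.int64(41)), (np.int64(630), np.int64(364), np.int64(36)), (np.int64(627), np.int64(364), np.int64(38)), (np.int64(624), np.int64(364), np.int64(40)), (np.int64(622), np.int64(364), np.int64(36)), (np.int64(622), np.int64(364), np.int64(26)), (np.int64(623), np.int64(365), np.int64(10)), (np.int64(621), np.int64(365), np.int64(8)), (np.int64(612), np.int64(364), np.int64(39)), (np.int64(609), np.int64(364), np.int64(39))
[... 1455 characters left out ...]
np.int64(39)), (np.int64(622), np.int64(340), np.int64(36)), (np.int64(621), np.int64(340), np.int64(26)), (np.int64(622), np.int64(339), np.int64(9)), (np.int64(619), np.int64(340), np.int64(12)), (np.int64(611), np.int64(340), np.int64(38)), (np.int64(609), np.int64(340), np.int64(37)), (np.int64(608), np.int64(340), np.int64(28)), (np.int64(609), np.int64(340), np.int64(11)), (np.int64(607), np.int64(340), np.int64(6)), (np.int64(605), np.int64(340), np.int64(7)), (np.int64(602), np.int64(340), np.int64(7)), (np.int64(600), np.int64(340), np.int64(7))]
318 [0.4708104  0.35919213 0.05195421] [0.43584156 0.32242935 0.028029  ] [0.48684516 0.39036746 0.91713362]
dx/dy [0.07165045 0.44507412]
```

Estimates: tray origin at about (529.5, 356.8) mm, yaw about -0.031, and vial_mid at tray x ≈ -57.5 and square. The plate face is near x ≈ 79. I'll align the tool with the lane and travel at height, with the fingers part-closed so they push at two spots on the body.

send_rows:
  rows:
    - {"roll":6.07,"jaw":0.36}
    - {"roll":6.07,"jaw":0.36}
    - {"roll":6.07,"jaw":0.36}
    - {"dx":11.8,"dy":-27.9,"jaw":0.36}
    - {"dx":11.8,"dy":-27.9,"jaw":0.36}
    - {"dx":11.8,"dy":-27.9,"jaw":0.36}
    - {"dx":11.8,"dy":-27.9,"jaw":0.36}
    - {"dx":11.8,"dy":-27.9,"jaw":0.36}
    - {"dx":11.8,"dy":-27.9,"jaw":0.36}
    - {"dx":11.8,"dy":-27.9,"jaw":0.36}
    - {"dx":11.8,"dy":-27.9,"jaw":0.36}
    - {"dx":11.8,"dy":-27.9,"jaw":0.36}

```text
invalid input at $.rows[0]: expected keys dx, dy, dz, roll, jaw
```

send_rows:
  rows:
    - {"dx":0,"dy":0,"dz":0,"roll":6.07,"jaw":0.36}
    - {"dx":0,"dy":0,"dz":0,"roll":6.07,"jaw":0.36}
    - {"dx":0,"dy":0,"dz":0,"roll":6.07,"jaw":0.36}
    - {"dx":11.8,"dy":-27.9,"dz":0,"roll":0,"jaw":0.36}
    - {"dx":11.8,"dy":-27.9,"dz":0,"roll":0,"jaw":0.36}
    - {"dx":11.8,"dy":-27.9,"dz":0,"roll":0,"jaw":0.36}
    - {"dx":11.8,"dy":-27.9,"dz":0,"roll":0,"jaw":0.36}
    - {"dx":11.8,"dy":-27.9,"dz":0,"roll":0,"jaw":0.36}
    - {"dx":11.8,"dy":-27.9,"dz":0,"roll":0,"jaw":0.36}
    - {"dx":11.8,"dy":-27.9,"dz":0,"roll":0,"jaw":0.36}
    - {"dx":11.8,"dy":-27.9,"dz":0,"roll":0,"jaw":0.36}
    - {"dx":11.8,"dy":-27.9,"dz":0,"roll":0,"jaw":0.36}

```text
time_s: 1.1
ee_pos: [0.2694, -0.2787, 0.2053]
eef_rot: [-3.141, 0.0, -0.032]
force: [0.9, 0.4, 0.8]
grip_width: 0.0302
grip_force: 0.0
```

send_rows:
  rows:
    - {"dx":11.8,"dy":-27.9,"dz":0,"roll":0,"jaw":0.36}
    - {"dx":11.8,"dy":-27.9,"dz":0,"roll":0,"jaw":0.36}
    - {"dx":11.8,"dy":-27.9,"dz":0,"roll":0,"jaw":0.36}
    - {"dx":11.8,"dy":-27.9,"dz":0,"roll":0,"jaw":0.36}
    - {"dx":11.8,"dy":-27.9,"dz":0,"roll":0,"jaw":0.36}
    - {"dx":11.8,"dy":-27.9,"dz":0,"roll":0,"jaw":0.36}
    - {"dx":11.8,"dy":-27.9,"dz":0,"roll":0,"jaw":0.36}
    - {"dx":11.8,"dy":-27.9,"dz":0,"roll":0,"jaw":0.36}
    - {"dx":-1,"dy":-31,"dz":0,"roll":0,"jaw":0.36}
    - {"dx":-1,"dy":-31,"dz":0,"roll":0,"jaw":0.36}
    - {"dx":-1,"dy":-31,"dz":0,"roll":0,"jaw":0.36}
    - {"dx":-1,"dy":-31,"dz":0,"roll":0,"jaw":0.36}

```text
time_s: 2.1
ee_pos: [0.3703, 0.0655, 0.2054]
eef_rot: [3.142, 0.0, -0.032]
force: [1.1, -0.4, 0.5]
grip_width: 0.0304
grip_force: 0.0
```

send_rows:
  rows:
    - {"dx":-1,"dy":-31,"dz":0,"roll":0,"jaw":0.36}
    - {"dx":-1,"dy":-31,"dz":0,"roll":0,"jaw":0.36}
    - {"dx":-1,"dy":-31,"dz":0,"roll":0,"jaw":0.36}
    - {"dx":-1,"dy":-31,"dz":0,"roll":0,"jaw":0.36}
    - {"dx":-1,"dy":-31,"dz":0,"roll":0,"jaw":0.36}
    - {"dx":-1,"dy":-31,"dz":0,"roll":0,"jaw":0.36}
    - {"dx":0,"dy":0,"dz":0,"roll":0,"jaw":0.36}

```text
time_s: 2.68
ee_pos: [0.3701, 0.2537, 0.205]
eef_rot: [-3.141, 0.001, -0.029]
force: [0.1, 0.4, -0.1]
grip_width: 0.0302
grip_force: 0.0
```

send_rows:
  rows:
    - {"dx":12.5,"dy":-21.6,"dz":0,"roll":0,"jaw":0.36}
    - {"dx":12.5,"dy":-21.6,"dz":0,"roll":0,"jaw":0.36}
    - {"dx":12.5,"dy":-21.6,"dz":0,"roll":0,"jaw":0.36}
    - {"dx":12.5,"dy":-21.6,"dz":0,"roll":0,"jaw":0.36}
    - {"dx":12.5,"dy":-21.6,"dz":0,"roll":0,"jaw":0.36}
    - {"dx":0,"dy":0,"dz":29,"roll":0,"jaw":0.36}
    - {"dx":0,"dy":0,"dz":29,"roll":0,"jaw":0.36}
    - {"dx":0,"dy":0,"dz":29,"roll":0,"jaw":0.36}
    - {"dx":0,"dy":0,"dz":29,"roll":0,"jaw":0.36}
    - {"dx":0,"dy":0,"dz":29,"roll":0,"jaw":0.36}
    - {"dx":0,"dy":0,"dz":0,"roll":0,"jaw":0.36}

```text
time_s: 3.6
ee_pos: [0.4343, 0.354, 0.0551]
eef_rot: [3.136, 0.007, -0.032]
force: [-0.5, -0.0, -1.2]
grip_width: 0.0301
grip_force: 0.0
```

```bash
python3 - <<'E'
from station import *
from h import *
c=camera("side"); np.savez("side1.npz",**c)
im=c["frame"][150:270,170:330]; cv2.imwrite("pics/s1.png",cv2.resize(im[:,:,::-1],None,fx=4.8,fy=4.8,interpolation=cv2.INTER_CUBIC))
E
```

```text
(no output)
```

View pics/s1.png

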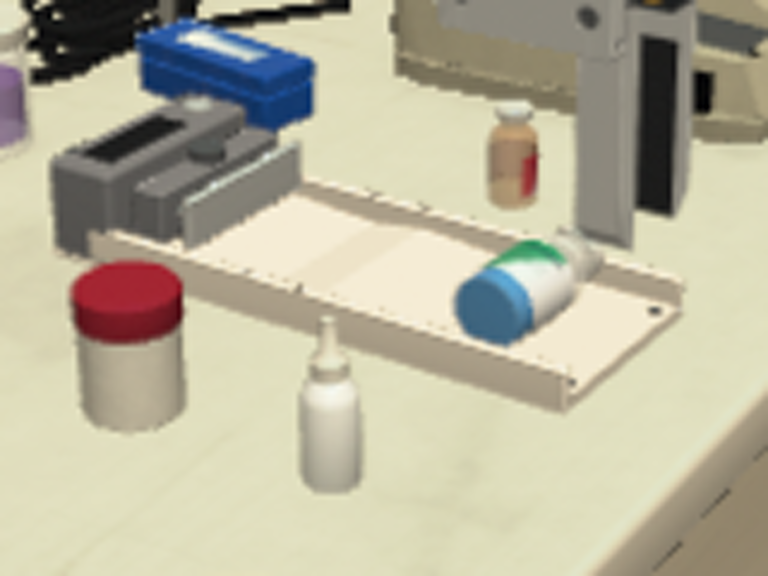

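The side view shows the gripper fingers over the tray's open half, with a tip at crop (610,240). The vial lies undisturbed at (520,290). I'll check that the tip projection agrees.

```bash
python3 - <<'E'
from station import *
from h import *
c=load("side1"); 
print((proj(c,[[.434,.354,.055],[.434,.375,.055],[.434,.333,.055],[.442,.354,.055],[.4725,.359,.0225],[.4725,.390,.0225]])-[170,150])*4.8)
o=get_obs(); print(o["ee_pos"],o["time_s"],o["eef_rot"])
E
```

```text
[[628.19226009 227.07219343]
 [602.25495717 247.99263484]
 [653.10835937 206.97543177]
 [608.91249325 222.35604337]
 [529.09182907 286.49237638]
 [488.82729038 318.36368371]]
[0.4354645  0.35486211 0.0583437 ] 3.65 [ 3.13835991  0.0042199  -0.03225658]
```

send_rows:
  rows:
    - {"dx":0,"dy":-2,"dz":0,"roll":0,"jaw":0.36}
    - {"dx":0,"dy":-2,"dz":0,"roll":0,"jaw":0.36}
    - {"dx":0,"dy":0,"dz":0,"roll":0,"jaw":0.36}
    - {"dx":0,"dy":0,"dz":0,"roll":0,"jaw":0.36}
    - {"dx":0,"dy":0,"dz":0,"roll":0,"jaw":0.36}

```text
time_s: 4.07
ee_pos: [0.437, 0.3603, 0.0614]
eef_rot: [-3.141, -0.001, -0.032]
force: [0.3, 0.6, 0.1]
grip_width: 0.0301
grip_force: 0.0
```

send_rows:
  rows:
    - {"dx":0,"dy":0,"dz":10,"roll":0,"jaw":0.36}
    - {"dx":0,"dy":0,"dz":10,"roll":0,"jaw":0.36}
    - {"dx":0,"dy":0,"dz":10,"roll":0,"jaw":0.36}
    - {"dx":0,"dy":0,"dz":8,"roll":0,"jaw":0.36}
    - {"dx":0,"dy":0,"dz":6,"roll":0,"jaw":0.36}
    - {"dx":0,"dy":0,"dz":2,"roll":0,"jaw":0.36}
    - {"dx":0,"dy":0,"dz":1,"roll":0,"jaw":0.36}
    - {"dx":0,"dy":0,"dz":0,"roll":0,"jaw":0.36}
    - {"dx":0,"dy":0,"dz":0,"roll":0,"jaw":0.36}
    - {"dx":0,"dy":0,"dz":0,"roll":0,"jaw":0.36}

```text
time_s: 4.9
ee_pos: [0.4369, 0.3602, 0.0139]
eef_rot: [-3.141, -0.001, -0.032]
force: [1.0, -0.2, -0.6]
grip_width: 0.0303
grip_force: 0.0
```

send_rows:
  rows:
    - {"dx":1,"dy":0,"dz":0,"roll":0,"jaw":0.36}
    - {"dx":1.5,"dy":0,"dz":0,"roll":0,"jaw":0.36}
    - {"dx":1.5,"dy":0,"dz":0,"roll":0,"jaw":0.36}
    - {"dx":1.5,"dy":0,"dz":0,"roll":0,"jaw":0.36}
    - {"dx":1.5,"dy":0,"dz":0,"roll":0,"jaw":0.36}
    - {"dx":1.5,"dy":0,"dz":0,"roll":0,"jaw":0.36}
    - {"dx":1.5,"dy":0,"dz":0,"roll":0,"jaw":0.36}
    - {"dx":2,"dy":0,"dz":0,"roll":0,"jaw":0.36}
    - {"dx":2,"dy":0,"dz":0,"roll":0,"jaw":0.36}
    - {"dx":2,"dy":0,"dz":0,"roll":0,"jaw":0.36}
    - {"dx":2,"dy":0,"dz":0,"roll":0,"jaw":0.36}
    - {"dx":2,"dy":0,"dz":0,"roll":0,"jaw":0.36}

```text
time_s: 5.9
ee_pos: [0.4569, 0.3594, 0.0134]
eef_rot: [-3.142, 0.0, -0.032]
force: [0.0, 0.0, -0.3]
grip_width: 0.0305
grip_force: 0.0
```

send_rows:
  rows:
    - {"dx":2,"dy":0,"dz":0,"roll":0,"jaw":0.36}
    - {"dx":2,"dy":0,"dz":0,"roll":0,"jaw":0.36}
    - {"dx":2,"dy":0,"dz":0,"roll":0,"jaw":0.36}
    - {"dx":2,"dy":0,"dz":0,"roll":0,"jaw":0.36}
    - {"dx":2,"dy":0,"dz":0,"roll":0,"jaw":0.36}
    - {"dx":2,"dy":0,"dz":0,"roll":0,"jaw":0.36}
    - {"dx":2,"dy":0,"dz":0,"roll":0,"jaw":0.36}
    - {"dx":2,"dy":0,"dz":0,"roll":0,"jaw":0.36}
    - {"dx":2,"dy":0,"dz":0,"roll":0,"jaw":0.36}
    - {"dx":2,"dy":0,"dz":0,"roll":0,"jaw":0.36}
    - {"dx":2,"dy":0,"dz":0,"roll":0,"jaw":0.36}
    - {"dx":2,"dy":0,"dz":0,"roll":0,"jaw":0.36}

```text
time_s: 6.9
ee_pos: [0.4809, 0.3586, 0.0135]
eef_rot: [3.142, 0.0, -0.032]
force: [-0.2, -0.3, 0.7]
grip_width: 0.0303
grip_force: 0.1
```

```bash
python3 - <<'E'
from station import *
from h import *
c=camera("side"); np.savez("side2.npz",**c)
im=c["frame"][150:270,170:330]; cv2.imwrite("pics/s2.png",cv2.resize(im[:,:,::-1],None,fx=4.8,fy=4.8,interpolation=cv2.INTER_CUBIC))
o=get_obs(); print(o["ee_pos"],o["force"],o["time_s"])
E
```

```text
[0.4812157  0.35859411 0.01348456] [ 0.0955038  -0.42542039 -0.44173421] 6.95
```

View pics/s2.png

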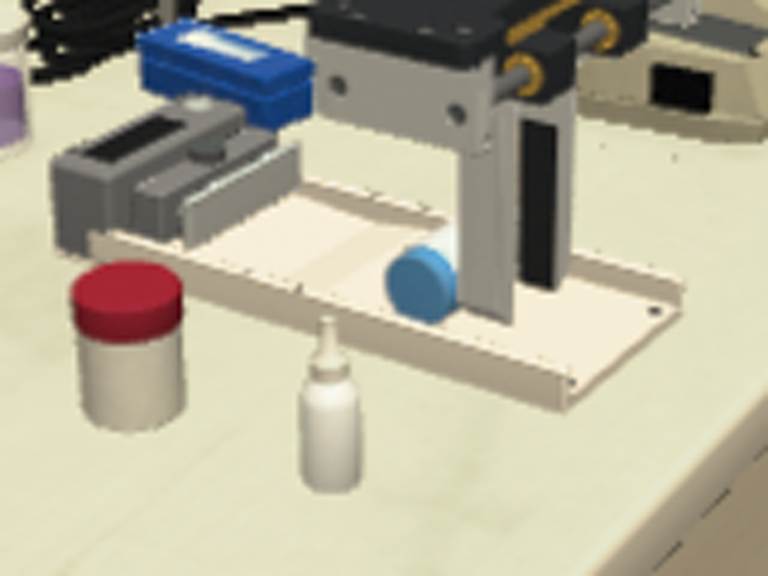

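The blue base is at crop (421,283), just ahead of the finger, so the vial is rolling ahead of the fingers squarely. I'll continue.

send_rows:
  rows:
    - {"dx":2,"dy":0,"dz":0,"roll":0,"jaw":0.36}
    - {"dx":2,"dy":0,"dz":0,"roll":0,"jaw":0.36}
    - {"dx":2,"dy":0,"dz":0,"roll":0,"jaw":0.36}
    - {"dx":2,"dy":0,"dz":0,"roll":0,"jaw":0.36}
    - {"dx":2,"dy":0,"dz":0,"roll":0,"jaw":0.36}
    - {"dx":2,"dy":0,"dz":0,"roll":0,"jaw":0.36}
    - {"dx":2,"dy":0,"dz":0,"roll":0,"jaw":0.36}
    - {"dx":2,"dy":0,"dz":0,"roll":0,"jaw":0.36}
    - {"dx":2,"dy":0,"dz":0,"roll":0,"jaw":0.36}
    - {"dx":2,"dy":0,"dz":0,"roll":0,"jaw":0.36}
    - {"dx":2,"dy":0,"dz":0,"roll":0,"jaw":0.36}
    - {"dx":2,"dy":0,"dz":0,"roll":0,"jaw":0.36}

```text
time_s: 7.95
ee_pos: [0.5049, 0.3579, 0.0135]
eef_rot: [-3.142, -0.0, -0.032]
force: [-0.1, -0.4, 0.2]
grip_width: 0.0299
grip_force: 0.1
```

```bash
cat >trk.py <<'E'
from station import *
from h import *
def trk(c=None):
    c=c or camera("side"); hsv=cv2.cvtColor(c["frame"],cv2.COLOR_RGB2HSV)
    m=cv2.inRange(hsv,(90,110,60),(112,255,255)); m[:175]=0; m[245:]=0; m[:,:205]=0; m[:,310:]=0
    k=cv2.findContours(m,0,2)[0]; k=max(k,key=cv2.contourArea); e=cv2.fitEllipse(k)
    R=cv2.Rodrigues(c["rvec"])[0]; C=-R.T@np.ravel(c["tvec"]); K=c["camera_matrix"]
    d=R.T@np.linalg.inv(K)@[*e[0],1]; n=np.array([.031,1,0]); o=np.array([.5295,.3568,0])
    p=C+d*((.031-n@(C-o))/(n@d)); a=p-o   # base plane: tray y=31 mm
    return "base tray x %.1f z %.1f area %d"%((a[0]-.031*a[1])*1e3,p[2]*1e3,cv2.contourArea(k))
if __name__=="__main__":
    print(trk()); o=get_obs(); print(np.round(o["ee_pos"],4),np.round(o["force"],1),o["time_s"],"finger front tray x %.1f"%((o["ee_pos"][0]-.5295)*1e3+8))
E
python3 -c "
from trk import *
print(trk(load('side')),trk(load('side2')))"; python3 trk.py
```

```text
base tray x -59.4 z 28.8 area 146 base tray x -27.8 z 28.9 area 140
base tray x -6.9 z 32.9 area 145
[0.5052 0.3578 0.0135] [-0.  -0.2  0.2] 8.0 finger front tray x -16.3
```

```bash
python3 - <<'E'
from station import *
from h import *
c=camera("side"); np.savez("side3.npz",**c)
d=camera("top"); np.savez("top3.npz",**d)
a=cv2.resize(c["frame"][160:250,190:310,::-1],None,fx=5,fy=5,interpolation=cv2.INTER_CUBIC)
b=cv2.resize(d["frame"][135:235,235:300,::-1],None,fx=4.5,fy=4.5,interpolation=cv2.INTER_CUBIC)[:450]
b=b[:,:200] if 0 else cv2.resize(b,(195,300)); b=cv2.copyMakeBorder(b,0,150,0,0,0)
cv2.imwrite("pics/s3.png",np.hstack([a,b])); print(a.shape,b.shape)
E
```

```text
(450, 600, 3) (450, 195, 3)
```

View pics/s3.png

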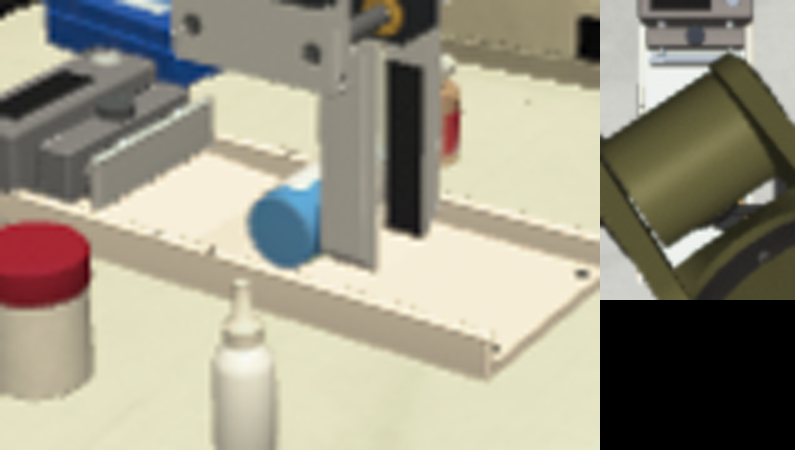

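The vial is against the finger, with the disc centre at about (280,228) in the left panel. The lit blue band biases my tracker, so I'll restrict it to the darker disc. Next, slowly to the crest.

send_rows:
  rows:
    - {"dx":2,"dy":0,"dz":0,"roll":0,"jaw":0.36}
    - {"dx":2,"dy":0,"dz":0,"roll":0,"jaw":0.36}
    - {"dx":2,"dy":0,"dz":0,"roll":0,"jaw":0.36}
    - {"dx":2,"dy":0,"dz":0,"roll":0,"jaw":0.36}
    - {"dx":2,"dy":0,"dz":0,"roll":0,"jaw":0.36}
    - {"dx":1.5,"dy":0,"dz":0,"roll":0,"jaw":0.36}
    - {"dx":1.5,"dy":0,"dz":0,"roll":0,"jaw":0.36}
    - {"dx":1,"dy":0,"dz":0,"roll":0,"jaw":0.36}
    - {"dx":1,"dy":0,"dz":0,"roll":0,"jaw":0.36}
    - {"dx":1,"dy":0,"dz":0,"roll":0,"jaw":0.36}
    - {"dx":1,"dy":0,"dz":0,"roll":0,"jaw":0.36}
    - {"dx":1,"dy":0,"dz":0,"roll":0,"jaw":0.36}

```text
time_s: 9.1
ee_pos: [0.5228, 0.3573, 0.0135]
eef_rot: [-3.142, -0.0, -0.032]
force: [0.5, -0.1, -1.4]
grip_width: 0.0298
grip_force: 0.1
```

```bash
python3 - <<'E'
from h import *
c=load("side3"); h=cv2.cvtColor(c["frame"],cv2.COLOR_RGB2HSV); print([h[205,x].tolist() for x in range(238,256,2)],[h[y,246].tolist() for y in range(196,214,2)])
E
sed -i 's/(90,110,60),(112,255,255)/(90,110,60),(112,255,VM)/; s/^def trk/VM=175\ndef trk/' trk.py; python3 -c "
from trk import *
print(trk(load('side')),trk(load('side2')),trk(load('side3')))"; python3 trk.py
```

```text
[[22, 41, 236], [101, 83, 138], [101, 128, 131], [102, 128, 132], [101, 129, 134], [101, 129, 134], [102, 122, 142], [102, 128, 173], [45, 8, 132]] [[23, 25, 214], [102, 133, 198], [101, 120, 149], [102, 129, 134], [102, 128, 135], [102, 128, 133], [102, 129, 132], [102, 127, 130], [101, 124, 130]]
base tray x -58.2 z 26.8 area 117 base tray x -25.9 z 26.7 area 111 base tray x -2.9 z 29.1 area 109
base tray x 14.8 z 29.8 area 103
[0.5229 0.3573 0.0135] [ 0.1 -0.4  0.5] 9.15 finger front tray x 1.4
```

send_rows:
  rows:
    - {"dx":1,"dy":0,"dz":0,"roll":0,"jaw":0.36}
    - {"dx":1,"dy":0,"dz":0,"roll":0,"jaw":0.36}
    - {"dx":1,"dy":0,"dz":0,"roll":0,"jaw":0.36}
    - {"dx":1,"dy":0,"dz":0,"roll":0,"jaw":0.36}
    - {"dx":1,"dy":0,"dz":0,"roll":0,"jaw":0.36}
    - {"dx":1,"dy":0,"dz":0,"roll":0,"jaw":0.36}
    - {"dx":1,"dy":0,"dz":0,"roll":0,"jaw":0.36}
    - {"dx":1,"dy":0,"dz":0,"roll":0,"jaw":0.36}
    - {"dx":1,"dy":0,"dz":0,"roll":0,"jaw":0.36}
    - {"dx":1,"dy":0,"dz":0,"roll":0,"jaw":0.36}

```text
time_s: 9.98
ee_pos: [0.5328, 0.357, 0.0134]
eef_rot: [3.142, -0.0, -0.032]
force: [0.4, 0.6, 0.6]
grip_width: 0.0301
grip_force: 0.0
```

```bash
python3 trk.py;python3 trk.py;python3 trk.py
```

```text
base tray x 55.4 z 28.0 area 97
[0.5329 0.357  0.0134] [ 0.2 -0.2  0.2] 10.0333 finger front tray x 11.4
base tray x 53.4 z 27.7 area 99
[0.5328 0.3569 0.0134] [-0.1  0.8 -0.2] 10.0833 finger front tray x 11.3
base tray x 49.1 z 27.3 area 100
[0.5327 0.357  0.0134] [-1.6 -0.4 -0.3] 10.1333 finger front tray x 11.2
```

Over the crest, and it is oscillating in the hollow. I'll let it settle.

send_rows:
  rows:
    - {"dx":0.5,"dy":0,"dz":0,"roll":0,"jaw":0.36}
    - {"dx":0.5,"dy":0,"dz":0,"roll":0,"jaw":0.36}
    - {"dx":0.5,"dy":0,"dz":0,"roll":0,"jaw":0.36}
    - {"dx":0.5,"dy":0,"dz":0,"roll":0,"jaw":0.36}
    - {"dx":0.5,"dy":0,"dz":0,"roll":0,"jaw":0.36}
    - {"dx":0.5,"dy":0,"dz":0,"roll":0,"jaw":0.36}
    - {"dx":0.5,"dy":0,"dz":0,"roll":0,"jaw":0.36}
    - {"dx":0.5,"dy":0,"dz":0,"roll":0,"jaw":0.36}
    - {"dx":0.5,"dy":0,"dz":0,"roll":0,"jaw":0.36}
    - {"dx":0.5,"dy":0,"dz":0,"roll":0,"jaw":0.36}
    - {"dx":0.5,"dy":0,"dz":0,"roll":0,"jaw":0.36}
    - {"dx":0.5,"dy":0,"dz":0,"roll":0,"jaw":0.36}

```text
time_s: 11.13
ee_pos: [0.5387, 0.3568, 0.0135]
eef_rot: [-3.142, -0.0, -0.032]
force: [-0.4, 0.0, 0.0]
grip_width: 0.0299
grip_force: 0.0
```

send_rows:
  rows:
    - {"dx":0.5,"dy":0,"dz":0,"roll":0,"jaw":0.36}
    - {"dx":0.5,"dy":0,"dz":0,"roll":0,"jaw":0.36}
    - {"dx":0.5,"dy":0,"dz":0,"roll":0,"jaw":0.36}
    - {"dx":0.5,"dy":0,"dz":0,"roll":0,"jaw":0.36}
    - {"dx":0.5,"dy":0,"dz":0,"roll":0,"jaw":0.36}
    - {"dx":0.5,"dy":0,"dz":0,"roll":0,"jaw":0.36}
    - {"dx":0.5,"dy":0,"dz":0,"roll":0,"jaw":0.36}
    - {"dx":0.5,"dy":0,"dz":0,"roll":0,"jaw":0.36}
    - {"dx":0,"dy":0,"dz":0,"roll":0,"jaw":0.36}
    - {"dx":0,"dy":0,"dz":0,"roll":0,"jaw":0.36}
    - {"dx":0,"dy":0,"dz":0,"roll":0,"jaw":0.36}
    - {"dx":0,"dy":0,"dz":0,"roll":0,"jaw":0.36}

```text
time_s: 12.13
ee_pos: [0.5427, 0.3567, 0.0134]
eef_rot: [3.142, -0.0, -0.032]
force: [-0.2, -0.3, -1.6]
grip_width: 0.0301
grip_force: 0.0
```

```bash
for i in 1 2 3 4;do python3 trk.py;done
```

```text
base tray x 42.7 z 26.5 area 100
[0.5426 0.3567 0.0134] [-0.3 -0.5 -0.3] 12.1833 finger front tray x 21.1
base tray x 42.7 z 26.5 area 100
[0.5426 0.3567 0.0135] [ 0.4 -0.8  0.1] 12.2333 finger front tray x 21.1
base tray x 42.9 z 26.7 area 99
[0.5427 0.3567 0.0135] [ 0.5 -0.1  0.7] 12.2833 finger front tray x 21.2
base tray x 42.7 z 26.5 area 100
[0.5426 0.3567 0.0135] [ 0.9  0.1 -0. ] 12.3333 finger front tray x 21.1
```

It has settled at the mark; the tracker bias is about -2.3 mm. Now I'll push to just short of the earliest possible plate contact, then feel for the plate.

send_rows:
  rows:
    - {"dx":1,"dy":0,"dz":0,"roll":0,"jaw":0.36}
    - {"dx":1,"dy":0,"dz":0,"roll":0,"jaw":0.36}
    - {"dx":1,"dy":0,"dz":0,"roll":0,"jaw":0.36}
    - {"dx":1,"dy":0,"dz":0,"roll":0,"jaw":0.36}
    - {"dx":1,"dy":0,"dz":0,"roll":0,"jaw":0.36}
    - {"dx":1,"dy":0,"dz":0,"roll":0,"jaw":0.36}
    - {"dx":1,"dy":0,"dz":0,"roll":0,"jaw":0.36}
    - {"dx":1,"dy":0,"dz":0,"roll":0,"jaw":0.36}
    - {"dx":1,"dy":0,"dz":0,"roll":0,"jaw":0.36}
    - {"dx":1,"dy":0,"dz":0,"roll":0,"jaw":0.36}
    - {"dx":1,"dy":0,"dz":0,"roll":0,"jaw":0.36}
    - {"dx":1,"dy":0,"dz":0,"roll":0,"jaw":0.36}

```text
time_s: 13.33
ee_pos: [0.5548, 0.3563, 0.0135]
eef_rot: [-3.142, 0.0, -0.032]
force: [-0.3, -0.5, 0.2]
grip_width: 0.0302
grip_force: 0.1
```

send_rows:
  rows:
    - {"dx":0.5,"dy":0,"dz":0,"roll":0,"jaw":0.36}
    - {"dx":0.5,"dy":0,"dz":0,"roll":0,"jaw":0.36}
    - {"dx":0.5,"dy":0,"dz":0,"roll":0,"jaw":0.36}
    - {"dx":0.5,"dy":0,"dz":0,"roll":0,"jaw":0.36}

```text
time_s: 13.67
ee_pos: [0.5567, 0.3562, 0.0134]
eef_rot: [3.142, 0.0, -0.032]
force: [-0.3, -0.3, 0.1]
grip_width: 0.0299
grip_force: 0.1
```

```bash
for i in 1 2 3;do python3 trk.py;done
```

```text
base tray x 48.3 z 27.5 area 94
[0.5568 0.3562 0.0135] [ 0.6 -0.1 -0.7] 13.7167 finger front tray x 35.3
base tray x 48.5 z 27.5 area 95
[0.5567 0.3562 0.0134] [-0.2 -0.8  0.2] 13.7667 finger front tray x 35.2
base tray x 48.5 z 27.5 area 95
[0.5567 0.3562 0.0135] [-0.4 -0.5 -0.6] 13.8167 finger front tray x 35.2
```

send_rows:
  rows:
    - {"dx":0.5,"dy":0,"dz":0,"roll":0,"jaw":0.36}
    - {"dx":0.5,"dy":0,"dz":0,"roll":0,"jaw":0.36}
    - {"dx":0.5,"dy":0,"dz":0,"roll":0,"jaw":0.36}
    - {"dx":0.5,"dy":0,"dz":0,"roll":0,"jaw":0.36}

```text
time_s: 14.15
ee_pos: [0.5587, 0.3562, 0.0135]
eef_rot: [-3.142, -0.0, -0.032]
force: [-0.6, 0.0, 0.6]
grip_width: 0.03
grip_force: 0.1
```

send_rows:
  rows:
    - {"dx":0.5,"dy":0,"dz":0,"roll":0,"jaw":0.36}
    - {"dx":0.5,"dy":0,"dz":0,"roll":0,"jaw":0.36}
    - {"dx":0.5,"dy":0,"dz":0,"roll":0,"jaw":0.36}

```text
time_s: 14.4
ee_pos: [0.5602, 0.3561, 0.0135]
eef_rot: [-3.142, 0.0, -0.032]
force: [0.6, -0.1, 0.7]
grip_width: 0.0297
grip_force: 0.1
```

send_rows:
  rows:
    - {"dx":0.5,"dy":0,"dz":0,"roll":0,"jaw":0.36}
    - {"dx":0.5,"dy":0,"dz":0,"roll":0,"jaw":0.36}
    - {"dx":0.5,"dy":0,"dz":0,"roll":0,"jaw":0.36}

```text
time_s: 14.65
ee_pos: [0.5617, 0.3561, 0.0135]
eef_rot: [3.142, 0.0, -0.032]
force: [0.6, -0.1, 0.1]
grip_width: 0.03
grip_force: 0.1
```

```bash
python3 trk.py; python3 trk.py
```

```text
base tray x 53.9 z 27.4 area 94
[0.5618 0.356  0.0134] [ 0.2  0.1 -0.1] 14.7 finger front tray x 40.3
base tray x 53.9 z 27.4 area 94
[0.5617 0.356  0.0134] [ 0.3  0.1 -0.7] 14.75 finger front tray x 40.2
```

send_rows:
  rows:
    - {"dx":0.5,"dy":0,"dz":0,"roll":0,"jaw":0.36}
    - {"dx":0.5,"dy":0,"dz":0,"roll":0,"jaw":0.36}
    - {"dx":0.5,"dy":0,"dz":0,"roll":0,"jaw":0.36}

```text
time_s: 15.0
ee_pos: [0.5632, 0.356, 0.0135]
eef_rot: [-3.142, -0.0, -0.032]
force: [-0.1, 0.9, -0.1]
grip_width: 0.03
grip_force: 0.1
```

```bash
python3 trk.py; python3 trk.py
```

```text
base tray x 55.4 z 27.3 area 92
[0.5633 0.3561 0.0135] [-0.1  0.6  0. ] 15.05 finger front tray x 41.8
base tray x 55.3 z 27.2 area 92
[0.5632 0.356  0.0135] [-0.5  0.1  0.8] 15.1 finger front tray x 41.7
```

send_rows:
  rows:
    - {"dx":0.5,"dy":0,"dz":0,"roll":0,"jaw":0.36}
    - {"dx":0.5,"dy":0,"dz":0,"roll":0,"jaw":0.36}
    - {"dx":0.5,"dy":0,"dz":0,"roll":0,"jaw":0.36}
    - {"dx":0,"dy":0,"dz":0,"roll":0,"jaw":0.36}

```text
time_s: 15.43
ee_pos: [0.5648, 0.3559, 0.0135]
eef_rot: [-3.142, -0.0, -0.032]
force: [-0.6, 0.7, -0.5]
grip_width: 0.0303
grip_force: 0.0
```

```bash
python3 trk.py; python3 trk.py
```

```text
base tray x 55.8 z 28.2 area 95
[0.5647 0.356  0.0134] [ 0.8 -0.4  0.5] 15.4833 finger front tray x 43.2
base tray x 55.8 z 28.2 area 95
[0.5646 0.356  0.0134] [-0.2 -0.7  0.9] 15.5333 finger front tray x 43.1
```

send_rows:
  rows:
    - {"dx":0.5,"dy":0,"dz":0,"roll":0,"jaw":0.36}
    - {"dx":0.5,"dy":0,"dz":0,"roll":0,"jaw":0.36}
    - {"dx":0,"dy":0,"dz":0,"roll":0,"jaw":0.36}

```text
time_s: 15.78
ee_pos: [0.5658, 0.3559, 0.0135]
eef_rot: [-3.142, -0.0, -0.032]
force: [0.3, -0.6, -0.2]
grip_width: 0.0303
grip_force: 0.0
```

```bash
python3 trk.py; python3 trk.py
```

```text
base tray x 57.7 z 27.4 area 91
[0.5657 0.3559 0.0134] [ 0.2 -0.1 -0.4] 15.8333 finger front tray x 44.2
base tray x 57.1 z 27.4 area 94
[0.5657 0.3559 0.0134] [-0.5 -0.2  1.2] 15.8833 finger front tray x 44.2
```

send_rows:
  rows:
    - {"dx":0.5,"dy":0,"dz":0,"roll":0,"jaw":0.36}
    - {"dx":0.5,"dy":0,"dz":0,"roll":0,"jaw":0.36}
    - {"dx":0,"dy":0,"dz":0,"roll":0,"jaw":0.36}

```text
time_s: 16.13
ee_pos: [0.5667, 0.3559, 0.0135]
eef_rot: [-3.142, -0.0, -0.032]
force: [-0.0, 0.1, 0.0]
grip_width: 0.0295
grip_force: 0.0
```

```bash
python3 trk.py; python3 trk.py
```

```text
base tray x 58.6 z 27.6 area 92
[0.5667 0.3559 0.0134] [-0.6  1.  -0.4] 16.1833 finger front tray x 45.2
base tray x 58.6 z 27.6 area 92
[0.5667 0.3559 0.0135] [-0.3 -0.4 -1.1] 16.2333 finger front tray x 45.2
```

send_rows:
  rows:
    - {"dx":0.5,"dy":0,"dz":0,"roll":0,"jaw":0.36}
    - {"dx":0.5,"dy":0,"dz":0,"roll":0,"jaw":0.36}
    - {"dx":0,"dy":0,"dz":0,"roll":0,"jaw":0.36}

```text
time_s: 16.48
ee_pos: [0.5677, 0.3558, 0.0135]
eef_rot: [-3.142, -0.0, -0.032]
force: [0.0, 0.3, -0.4]
grip_width: 0.03
grip_force: 0.0
```

```bash
python3 trk.py; python3 trk.py
```

```text
base tray x 59.0 z 28.0 area 90
[0.5677 0.3559 0.0134] [-0.3 -0.7  0.3] 16.5333 finger front tray x 46.2
base tray x 59.0 z 28.0 area 90
[0.5677 0.3558 0.0134] [ 0.3  0.6 -0.9] 16.5833 finger front tray x 46.2
```

send_rows:
  rows:
    - {"dx":0.5,"dy":0,"dz":0,"roll":0,"jaw":0.36}
    - {"dx":0.5,"dy":0,"dz":0,"roll":0,"jaw":0.36}
    - {"dx":0,"dy":0,"dz":0,"roll":0,"jaw":0.36}

```text
time_s: 16.83
ee_pos: [0.5687, 0.3558, 0.0135]
eef_rot: [-3.142, -0.0, -0.032]
force: [0.6, -0.6, -0.1]
grip_width: 0.0302
grip_force: 0.0
```

```bash
python3 trk.py; python3 trk.py
```

```text
base tray x 60.6 z 27.6 area 92
[0.5687 0.3558 0.0135] [-0.6 -0.7  0. ] 16.8833 finger front tray x 47.2
base tray x 60.6 z 27.6 area 92
[0.5687 0.3558 0.0135] [-0.3  0.4  1. ] 16.9333 finger front tray x 47.2
```

send_rows:
  rows:
    - {"dx":0.5,"dy":0,"dz":0,"roll":0,"jaw":0.36}
    - {"dx":0.5,"dy":0,"dz":0,"roll":0,"jaw":0.36}
    - {"dx":0,"dy":0,"dz":0,"roll":0,"jaw":0.36}

```text
time_s: 17.18
ee_pos: [0.5695, 0.3558, 0.0135]
eef_rot: [3.142, 0.0, -0.032]
force: [-2.7, -0.4, 1.2]
grip_width: 0.0299
grip_force: 0.9
```

```bash
python3 trk.py; python3 trk.py
```

```text
base tray x 61.2 z 27.8 area 92
[0.5695 0.3558 0.0135] [-2.8 -0.5  1.2] 17.2333 finger front tray x 48.0
base tray x 61.2 z 27.8 area 92
[0.5695 0.3558 0.0134] [-1.3  0.3  0.8] 17.2833 finger front tray x 48.0
```

Contact at about 2.5 N. A bit more, then hold.

send_rows:
  rows:
    - {"dx":0.4,"dy":0,"dz":0,"roll":0,"jaw":0.36}
    - {"dx":0.4,"dy":0,"dz":0,"roll":0,"jaw":0.36}
    - {"dx":0,"dy":0,"dz":0,"roll":0,"jaw":0.36}
    - {"dx":0,"dy":0,"dz":0,"roll":0,"jaw":0.36}

```text
time_s: 17.62
ee_pos: [0.5701, 0.3558, 0.0134]
eef_rot: [3.141, 0.001, -0.032]
force: [-3.8, -0.8, 2.2]
grip_width: 0.0302
grip_force: 2.5
```

```bash
python3 trk.py; python3 trk.py; python3 trk.py
```

```text
base tray x 62.5 z 27.6 area 88
[0.5701 0.3558 0.0135] [-5.   1.1  2.6] 17.6667 finger front tray x 48.6
base tray x 62.5 z 27.6 area 88
[0.5701 0.3558 0.0135] [-5.9 -0.7  3.4] 17.7167 finger front tray x 48.6
base tray x 62.5 z 27.6 area 88
[0.5701 0.3558 0.0135] [-4.5 -0.   3. ] 17.7667 finger front tray x 48.6
```

The press is about 5 N along the lane. Hold.

send_rows:
  rows:
    - {"dx":0,"dy":0,"dz":0,"roll":0,"jaw":0.36}
    - {"dx":0,"dy":0,"dz":0,"roll":0,"jaw":0.36}
    - {"dx":0,"dy":0,"dz":0,"roll":0,"jaw":0.36}
    - {"dx":0,"dy":0,"dz":0,"roll":0,"jaw":0.36}
    - {"dx":0,"dy":0,"dz":0,"roll":0,"jaw":0.36}
    - {"dx":0,"dy":0,"dz":0,"roll":0,"jaw":0.36}
    - {"dx":0,"dy":0,"dz":0,"roll":0,"jaw":0.36}
    - {"dx":0,"dy":0,"dz":0,"roll":0,"jaw":0.36}
    - {"dx":0,"dy":0,"dz":0,"roll":0,"jaw":0.36}
    - {"dx":0,"dy":0,"dz":0,"roll":0,"jaw":0.36}
    - {"dx":0,"dy":0,"dz":0,"roll":0,"jaw":0.36}
    - {"dx":0,"dy":0,"dz":0,"roll":0,"jaw":0.36}

```text
time_s: 18.77
ee_pos: [0.5701, 0.3558, 0.0134]
eef_rot: [3.141, 0.001, -0.032]
force: [-4.5, 0.5, 3.4]
grip_width: 0.0299
grip_force: 2.5
```

```bash
python3 - <<'E'
from station import *
from h import *
from trk import trk
for i in range(4): print(trk(),np.round(get_obs()["force"],1))
c=camera("side"); cv2.imwrite("pics/s4.png",cv2.resize(c["frame"][160:250,190:310,::-1],None,fx=5,fy=5,interpolation=cv2.INTER_CUBIC))
E
```

```text
base tray x 62.4 z 27.7 area 89 [-5.2 -0.   2.5]
base tray x 62.5 z 27.6 area 88 [-3.9  0.4  2.2]
base tray x 62.5 z 27.6 area 88 [-4.6 -0.2  2.1]
base tray x 62.5 z 27.6 area 88 [-5.2 -0.8  2.1]
```

View pics/s4.png

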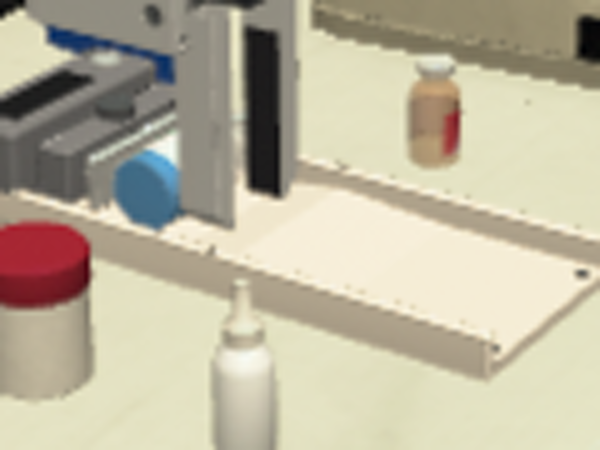

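The vial sits between plate and fingers (disc at (148,188)), pressed at about 5 N for over a second, and the bystanders are in place. Now I'll release slowly, with the fingers guiding it back.

send_rows:
  rows:
    - {"dx":-0.2,"dy":0,"dz":0,"roll":0,"jaw":0.36}
    - {"dx":-0.2,"dy":0,"dz":0,"roll":0,"jaw":0.36}
    - {"dx":-0.2,"dy":0,"dz":0,"roll":0,"jaw":0.36}
    - {"dx":-0.2,"dy":0,"dz":0,"roll":0,"jaw":0.36}
    - {"dx":-0.2,"dy":0,"dz":0,"roll":0,"jaw":0.36}
    - {"dx":-0.2,"dy":0,"dz":0,"roll":0,"jaw":0.36}
    - {"dx":-0.2,"dy":0,"dz":0,"roll":0,"jaw":0.36}
    - {"dx":-0.2,"dy":0,"dz":0,"roll":0,"jaw":0.36}
    - {"dx":-0.3,"dy":0,"dz":0,"roll":0,"jaw":0.36}
    - {"dx":-0.4,"dy":0,"dz":0,"roll":0,"jaw":0.36}
    - {"dx":-0.6,"dy":0,"dz":0,"roll":0,"jaw":0.36}
    - {"dx":-0.8,"dy":0,"dz":0,"roll":0,"jaw":0.36}

```text
time_s: 20.02
ee_pos: [0.5668, 0.3559, 0.0135]
eef_rot: [-3.142, -0.0, -0.032]
force: [0.2, -0.1, 0.2]
grip_width: 0.0298
grip_force: 0.0
```

send_rows:
  rows:
    - {"dx":-0.8,"dy":0,"dz":0,"roll":0,"jaw":0.36}
    - {"dx":-0.8,"dy":0,"dz":0,"roll":0,"jaw":0.36}
    - {"dx":-0.8,"dy":0,"dz":0,"roll":0,"jaw":0.36}
    - {"dx":-0.8,"dy":0,"dz":0,"roll":0,"jaw":0.36}
    - {"dx":-0.8,"dy":0,"dz":0,"roll":0,"jaw":0.36}
    - {"dx":-0.8,"dy":0,"dz":0,"roll":0,"jaw":0.36}
    - {"dx":-0.8,"dy":0,"dz":0,"roll":0,"jaw":0.36}
    - {"dx":-0.8,"dy":0,"dz":0,"roll":0,"jaw":0.36}
    - {"dx":-0.8,"dy":0,"dz":0,"roll":0,"jaw":0.36}
    - {"dx":-0.8,"dy":0,"dz":0,"roll":0,"jaw":0.36}
    - {"dx":-0.8,"dy":0,"dz":0,"roll":0,"jaw":0.36}
    - {"dx":-0.8,"dy":0,"dz":0,"roll":0,"jaw":0.36}

```text
time_s: 21.02
ee_pos: [0.5571, 0.3562, 0.0135]
eef_rot: [3.142, 0.0, -0.032]
force: [-0.4, -0.4, -1.0]
grip_width: 0.0303
grip_force: 0.0
```

```bash
python3 trk.py; python3 trk.py
```

```text
base tray x 48.5 z 27.7 area 94
[0.557  0.3562 0.0134] [-1.3 -0.6  0.5] 21.0667 finger front tray x 35.5
base tray x 48.5 z 27.7 area 94
[0.557  0.3562 0.0135] [-1.1 -0.2  0.4] 21.1167 finger front tray x 35.5
```

It follows the fingers. Continue past the mark and clear it.

send_rows:
  rows:
    - {"dx":-0.8,"dy":0,"dz":0,"roll":0,"jaw":0.36}
    - {"dx":-0.8,"dy":0,"dz":0,"roll":0,"jaw":0.36}
    - {"dx":-0.8,"dy":0,"dz":0,"roll":0,"jaw":0.36}
    - {"dx":-0.8,"dy":0,"dz":0,"roll":0,"jaw":0.36}
    - {"dx":-0.8,"dy":0,"dz":0,"roll":0,"jaw":0.36}
    - {"dx":-0.8,"dy":0,"dz":0,"roll":0,"jaw":0.36}
    - {"dx":-0.8,"dy":0,"dz":0,"roll":0,"jaw":0.36}
    - {"dx":-0.8,"dy":0,"dz":0,"roll":0,"jaw":0.36}
    - {"dx":-0.8,"dy":0,"dz":0,"roll":0,"jaw":0.36}
    - {"dx":-0.8,"dy":0,"dz":0,"roll":0,"jaw":0.36}
    - {"dx":-0.8,"dy":0,"dz":0,"roll":0,"jaw":0.36}
    - {"dx":-0.8,"dy":0,"dz":0,"roll":0,"jaw":0.36}

```text
time_s: 22.12
ee_pos: [0.5475, 0.3565, 0.0134]
eef_rot: [3.142, 0.0, -0.032]
force: [0.3, 0.5, -0.6]
grip_width: 0.0301
grip_force: 0.0
```

send_rows:
  rows:
    - {"dx":-2,"dy":0,"dz":0,"roll":0,"jaw":0.36}
    - {"dx":-3,"dy":0,"dz":0,"roll":0,"jaw":0.36}
    - {"dx":-5,"dy":0,"dz":0,"roll":0,"jaw":0.36}
    - {"dx":-5,"dy":0,"dz":0,"roll":0,"jaw":0.36}
    - {"dx":-5,"dy":0,"dz":0,"roll":0,"jaw":0.36}
    - {"dx":0,"dy":0,"dz":-5,"roll":0,"jaw":0.36}
    - {"dx":0,"dy":0,"dz":-15,"roll":0,"jaw":0.36}
    - {"dx":0,"dy":0,"dz":-20,"roll":0,"jaw":0.36}
    - {"dx":-10,"dy":0,"dz":-20,"roll":0,"jaw":0.36}
    - {"dx":-20,"dy":0,"dz":-20,"roll":0,"jaw":0.36}
    - {"dx":-20,"dy":0,"dz":-10,"roll":0,"jaw":0.36}
    - {"dx":0,"dy":0,"dz":0,"roll":0,"jaw":0.36}

```text
time_s: 23.12
ee_pos: [0.4762, 0.3597, 0.1066]
eef_rot: [-3.139, -0.003, -0.031]
force: [0.2, 0.7, 0.1]
grip_width: 0.0299
grip_force: 0.0
```

send_rows:
  rows:
    - {"dx":-20,"dy":0,"dz":0,"roll":0,"jaw":0.36}
    - {"dx":-20,"dy":0,"dz":0,"roll":0,"jaw":0.36}
    - {"dx":0,"dy":0,"dz":0,"roll":0,"jaw":0.36}
    - {"dx":0,"dy":0,"dz":0,"roll":0,"jaw":0.36}
    - {"dx":0,"dy":0,"dz":0,"roll":0,"jaw":0.36}
    - {"dx":0,"dy":0,"dz":0,"roll":0,"jaw":0.36}
    - {"dx":0,"dy":0,"dz":0,"roll":0,"jaw":0.36}
    - {"dx":0,"dy":0,"dz":0,"roll":0,"jaw":0.36}

```text
time_s: 23.78
ee_pos: [0.4381, 0.3599, 0.1032]
eef_rot: [3.141, 0.0, -0.032]
force: [0.9, 0.2, -0.1]
grip_width: 0.0303
grip_force: 0.0
```

```bash
python3 trk.py; python3 - <<'E'
from trk import *
c=camera("side"); print(trk(c)); cv2.imwrite("pics/s5.png",cv2.resize(c["frame"][160:250,190:310,::-1],None,fx=5,fy=5,interpolation=cv2.INTER_CUBIC))
E
```

```text
base tray x 42.4 z 26.7 area 101
[0.438  0.3599 0.1032] [ 0.3  0.4 -0.2] 23.8333 finger front tray x -83.5
base tray x 42.6 z 26.9 area 100
```

View pics/s5.png

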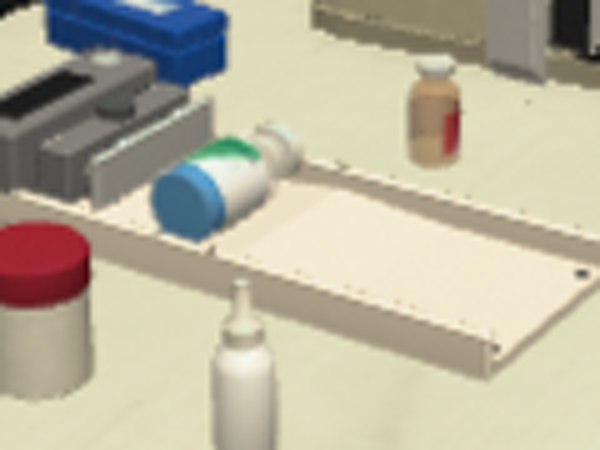

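The vial rests in the hollow, disc at (188,203). It lies parallel to the plate and steady (tracker 42.5, which is about 45 with the bias), and the robot is clear.

send_rows:
  rows:
    - {"dx":0,"dy":0,"dz":0,"roll":0,"jaw":0.36}
    - {"dx":0,"dy":0,"dz":0,"roll":0,"jaw":0.36}
    - {"dx":0,"dy":0,"dz":0,"roll":0,"jaw":0.36}
    - {"dx":0,"dy":0,"dz":0,"roll":0,"jaw":0.36}
    - {"dx":0,"dy":0,"dz":0,"roll":0,"jaw":0.36}
    - {"dx":0,"dy":0,"dz":0,"roll":0,"jaw":0.36}
    - {"dx":0,"dy":0,"dz":0,"roll":0,"jaw":0.36}
    - {"dx":0,"dy":0,"dz":0,"roll":0,"jaw":0.36}
    - {"dx":0,"dy":0,"dz":0,"roll":0,"jaw":0.36}
    - {"dx":0,"dy":0,"dz":0,"roll":0,"jaw":0.36}
    - {"dx":0,"dy":0,"dz":0,"roll":0,"jaw":0.36}
    - {"dx":0,"dy":0,"dz":0,"roll":0,"jaw":0.36}

```text
time_s: 24.88
ee_pos: [0.4376, 0.36, 0.1034]
eef_rot: [-3.142, 0.0, -0.032]
force: [-0.7, -0.5, 0.3]
grip_width: 0.0301
grip_force: 0.0
```

```bash
python3 trk.py; python3 -c "
from station import *
print(hand_in())"
```

```text
base tray x 42.4 z 26.7 area 101
[0.4376 0.36   0.1034] [-0.6  0.5  0.5] 24.9333 finger front tray x -83.9
the job is handed in; nothing more can be done
None
```

I handed the job in at about 25 s: the vial was rolled over the crest, held against the plate at about 5 N (a little under the 6 N asked) for over a second, and let back to rest square at the reading mark; the hand-in returned no verdict.

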